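Hold a caul plate flush on a sloped bonding stage

TASK

Pick up the aluminium caul plate by its upright rib, tilt it to match the sloped white face of the bonding stage and press it flat side down onto that face, flush, centred and square (plate's long side along the slope), so that the springs under the face give about half their travel. Press gently: never push the springs down to their stop, and leave the tub, the tape roll and the jar alone. Finish while still gripping the plate and holding it pressed there; do not let go.

Things in the scene. Friction and masses are not known exactly. Their poses are not given: they have to be found in the camera images.
- caul: Caul plate, about 0.12 to 0.24 kg: flat bare aluminium plate 90 (its x) x 70 (its y) x 6 mm with an upright black plastic rib in the middle of its top, 50 mm long along x, 14 mm thick in y, rising from 6 to 38 mm above the underside. Origin: centre of the flat underside; z points up through the rib. Starts flat on the bench, rib up. Either way round along x is alike.
- stage_face (a point): Centre of the upper surface of the bonding stage's sprung face, a white coated board 120 (its x) x 100 (its y) x 8 mm, about 0.11 m above the bench. z is its outward normal, x points up the slope, y is level. It leans towards the robot's side, at a fixed slope of 0.2 to 0.5 rad that differs each time.
- stage_foot: The stage's dark steel foot, 150 x 150 x 14 mm, bolted down; origin at the centre of its underside, z up. Two grey cheeks, 142 mm apart over their outsides, rise from it to 98 mm above the bench on the face's left and right; nothing of the stage stands above the face.
- press_travel (a joint): How far the sprung face is pushed in along its own normal, in m: 0 free, 0.012 at the stop. The springs are preloaded: it starts to give at about 4 N, then takes 1 N more per mm: about 10 N at half travel and 16 N at the stop, the weight of the plate included. The face only slides along its normal; it does not tip. stage_face moves with it.
- tub: Bystander: open white plastic tub, 80 mm across, 80 mm high, standing on the bench; origin at the centre of its underside.
- tape: Bystander: roll of paper tape lying flat, a ring 68 mm across, 25 mm high; origin at the centre of its underside.
- jar: Bystander: closed amber glass jar of hardener, 48 mm across, 65 mm high, standing on the bench; origin at the centre of its underside.
Not all that is in view belongs to the job. What is shaped like the caul but purple or red is not meant.

How it is judged:
By the outcome, as a careful person would: the job done as asked, in the order asked, and still so for the second after the job is handed in, while the arm keeps its last pose, push and grip.
It also fails if it takes over 42 s, if anything falls off the work surface, if the arm or the gripper's body presses on something with over 40 N, if the wrist force passes 120 N, or if a joint passes its speed limit or range.

ROBOT

A 6-joint arm with a two-finger parallel gripper is mounted at the origin on the work surface. World frame = base frame: x ahead of the robot, y to its left, z up, the work surface at z = 0. Lengths are in m, angles in rad, forces in N, time in s.
With the tool pointing down it reaches from about 0.275 to 1 m from the base axis. Payload 8.4 kg.
Tool frame: the origin (TCP) lies at the very end of the fingers, on their centre line; the grasp point (between the pads) lies 19 mm behind it; z points along the fingers, y is the line along which they close (so a half turn about z gives the same grasp; the last joint's range is limited). The gripper opens to 85 mm and grips with 20 to 120 N. Pads are 22 mm wide; open, the fingers measure 114 mm over their backs; the gripper's body (76 mm by 85 mm) begins 54 mm behind the grasp point. The pads swing forward as they close: fully open they stand 13 mm farther back than shut.
Start: joints at [-1.127, 0.353, 1.633, -0, 1.155, -0.002], TCP at [0.269, -0.564, 0.231] pointing down, gripper open.
Joint ranges: [-2.63, 2.63], [-0.92, 2.1], [0.06, 2.66], [-1.3, 4.44], [0, 2.69], [-3.02, 3.02]. Speed limits (rad/s): [2.22, 2.22, 2.79, 3.14, 3.14, 3.14].

INTERFACE

Orientations are given as a 3x3 rotation matrix whose columns are the frame's x, y, z axes.
In Python, from rig import env gives the robot as it stands.
- The arm moves only by the tool drive_tool, never from a script. Its argument "motion" is a list of rows, each an object with "xyz": the shift along the tool's x, y, z in m, a list of three; "rotation": the turn, a rotation vector about the tool's x, y, z in rad, a list of three; "grip": the finger opening in m, from 0 to 0.0854. In form: [{"xyz": [x, y, z], "rotation": [wx, wy, wz], "grip": grip}, ...]. A call has 1 to 20 rows; each row is the pose to reach, as a shift and turn from the pose commanded when the call began, along the tool's axes at that moment; what a row does not reach only later rows make up. A row lasts 1/12 s, in which the tool goes at most 41.7 mm and 7.16 degrees, less where a joint would pass 70% of its speed; a pose out of reach is approached as far as the arm can. A call with a gripper value outside its range is refused whole. The fingers move at their own pace and stop on an object; "newtons" is the grip in N (left out, the last holds). Time passes only in rows, so rows that repeat a pose let the fingers close. It gives the time, the measured TCP pose, the force, the opening and the grip force at its end, in the units of the state.
- env.get_state(): the state, without advancing time (a new reading comes with each control period).
- env.get_image(name): name is "side" or "top"; returns a dict with "pixels" (400x640x3 uint8, red, green, blue), "range_z" (400x640 float32, m along the optical axis (not along the pixel's ray), 0 where there is no reading), "vfov" (degrees; the focal length in pixels is half the picture's height over the tangent of half this angle, whatever the lens; pixels are square), "cx", "cy" (the principal point, pixels), "D" ([k1, k2, p1, p2, k3] as OpenCV has them; the pictures are not rectified), "cam_to_world" (4x4, takes a point from camera to world coordinates). Camera axes: x right, y down, z forward; pixel columns grow to the right and rows downward; lengths in m; the calibration is good to about 2 mm. A picture is of the moment at which its call begins.
- env.finish_job(): hands the job in; it is judged then, once.
The state is a dict: "time_s": time; "joint_positions": joint angles; "joint_velocities": joint speeds; "joint_efforts": joint torques, N m; "ee_pos": TCP position; "ee_rot": TCP orientation; "force": force on the tool from outside, world axes, zero at the start; "moment": the same for the moment, N m; "gripper_width": opening from 0.0 (shut) to 1.0 (fully open); "gripper_force": force on a finger pad.
Only numpy, scipy, OpenCV 4.12 (cv2) and the standard library are available. Lean on these libraries where they do the work, as an engineer would, in place of code of your own. Each camera call takes 0.05 s, during which the arm holds its last target. There are 200 camera calls.

## Working session

There is one attempt and no reset: what is moved stays moved. The work goes in short steps, Python scripts to look and compute and a tool call to move; the robot and the scene stay as the last step left them, time stands still between calls to the robot, and variables do not carry over. Pictures are saved under pics/ and viewed, at most 10 in all, crops included, and the job is handed in when it is done.

Besides the shell and the picture viewer there is one more tool, called by a JSON object that holds its "name" and its "arguments", one argument or row to a line. drive_tool: Moves the arm, as the interface text tells. Its arguments: {"type":"object","properties":{"motion":{"type":"array","items":{"type":"object","properties":{"xyz":{"type":"array","items":{"type":"number"}},"rotation":{"type":"array","items":{"type":"number"}},"grip":{"type":"number"}}}},"newtons":{"type":"number"}},"required":["motion"]}

```bash
mkdir -p pics
cat > h.py <<'E'
import numpy as np, cv2
from rig import env
def cam(n,f=None):
    d=env.get_image(n)
    if f: cv2.imwrite('pics/'+f,d['pixels'][:,:,::-1])
    return d
def K(d):
    h=d['pixels'].shape[0]; f=h/2/np.tan(np.radians(d['vfov'])/2)
    return np.array([[f,0,d['cx']],[0,f,d['cy']],[0,0,1]])
def rays(d,uv):
    p=cv2.undistortPoints(np.array(uv,float).reshape(-1,1,2),K(d),np.array(d['D'],float))[:,0]
    return np.c_[p,np.ones(len(p))]
def w(d,c):
    T=np.array(d['cam_to_world']); return c@T[:3,:3].T+T[:3,3]
def pts(d,uv):  # by depth
    uv=np.array(uv).reshape(-1,2); z=d['range_z'][uv[:,1].astype(int),uv[:,0].astype(int)]
    return w(d,rays(d,uv)*z[:,None])
def plane(d,uv,n,q):
    T=np.array(d['cam_to_world']); r=rays(d,uv)@T[:3,:3].T; o=T[:3,3]
    return o+r*(((np.array(q)-o)@n)/(r@n))[:,None]
def proj(d,P):
    T=np.linalg.inv(np.array(d['cam_to_world'])); c=np.atleast_2d(P)@T[:3,:3].T+T[:3,3]
    return cv2.projectPoints(c,np.zeros(3),np.zeros(3),K(d),np.array(d['D'],float))[0][:,0]
E
python3 - <<'E'
from h import *
import pickle
for n in('side','top'):
    d=cam(n,n+'0.png'); pickle.dump(d,open(n+'0.pkl','wb')); print(n,d['vfov'],d['D'],np.round(d['cam_to_world'],3).tolist())
s=env.get_state(); print({k:np.round(v,3).tolist() for k,v in s.items()})
E
```

```text
side 42.141690375268 [-0.08299248  0.          0.          0.          0.        ] [[-0.995, -0.05, 0.086, 0.446], [-0.099, 0.517, -0.85, 0.923], [-0.002, -0.854, -0.519, 0.653], [0.0, 0.0, 0.0, 1.0]]
top 55.139754712726074 [-0.03083594  0.          0.          0.          0.        ] [[0.124, -0.971, 0.204, 0.347], [-0.992, -0.122, 0.022, 0.005], [0.004, -0.205, -0.979, 1.071], [0.0, 0.0, 0.0, 1.0]]
{'time_s': 0.1, 'joint_positions': [-1.127, 0.354, 1.634, -0.0, 1.155, -0.002], 'joint_velocities': [0.001, -0.002, -0.002, -0.003, 0.001, 0.001], 'joint_efforts': [0.001, -60.636, -34.282, -0.0, 0.004, 0.0], 'ee_pos': [0.269, -0.564, 0.231], 'ee_rot': [[0.902, 0.431, -0.001], [0.431, -0.902, 0.001], [-0.0, -0.001, -1.0]], 'force': [-0.039, 0.263, 0.249], 'moment': [0.036, 0.032, -0.038], 'gripper_force': 0.0, 'gripper_width': 1.004}
```

View pics/side0.png

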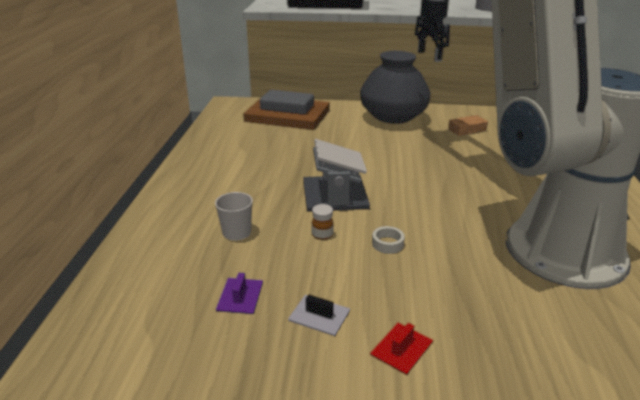

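View pics/top0.png

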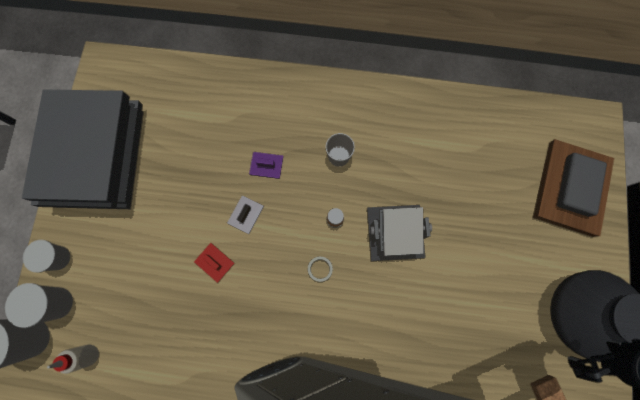

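The side view shows purple (240,295), aluminium with a black rib (320,313) and red (402,348). In the top view the same three are at (266,165), (246,214) and (214,262). Purple and red are decoys, so I choose the aluminium one. The stage face is at (403,231) in the top view and the jar at (336,217).

Run:
```python
from h import *
import pickle
t=pickle.load(open('top0.pkl','rb')); s=pickle.load(open('side0.pkl','rb'))
a=t['pixels'][190:240,220:275]; b=t['pixels'][195:270,360:440]; c=s['pixels'][285:340,280:360]
r=lambda im:cv2.cvtColor(cv2.resize(im,(390,390),interpolation=cv2.INTER_NEAREST),cv2.COLOR_RGB2BGR)
cv2.imwrite('pics/crop.png',np.hstack([r(a),r(b)]))
def big(m):
    n,l,st,_=cv2.connectedComponentsWithStats(m.astype(np.uint8)); return l==1+np.argmax(st[1:,4])
# caul: low saturation & bright within window, plus black rib -> filled hull
def caul(d,win,pl):
    hsv=cv2.cvtColor(d['pixels'],cv2.COLOR_RGB2HSV); m=np.zeros(hsv.shape[:2],bool)
    y0,y1,x0,x1=win; m[y0:y1,x0:x1]=(hsv[y0:y1,x0:x1,1]<60)&(hsv[y0:y1,x0:x1,2]>100)
    m=big(m); v,u=np.nonzero(m)
    hull=cv2.convexHull(np.c_[u,v].astype(np.int32)); 
    k=np.zeros(m.shape,np.uint8); cv2.fillPoly(k,[hull],1); v,u=np.nonzero(k)
    P=plane(d,np.c_[u,v],np.array([0,0,1.]),[0,0,.006])
    bx=cv2.minAreaRect((P[:,:2]*1000).astype(np.float32)); print('plate',m.sum(),P.mean(0),bx)
    # rib: dark
    r=np.zeros(m.shape,bool); r[y0:y1,x0:x1]=(d['pixels'][y0:y1,x0:x1].max(2)<60)
    v,u=np.nonzero(big(r)); Q=plane(d,np.c_[u,v],np.array([0,0,1.]),[0,0,.03]); print('rib',Q.mean(0),cv2.minAreaRect((Q[:,:2]*1000).astype(np.float32)))
caul(t,(190,240,220,275),0); caul(s,(285,340,280,360),0)
hsv=cv2.cvtColor(t['pixels'],cv2.COLOR_RGB2HSV)
m=np.zeros(hsv.shape[:2],bool); m[200:265,375:430]=(hsv[200:265,375:430,2]>165)&(hsv[200:265,375:430,1]<60); m=big(m)
v,u=np.nonzero(cv2.erode(m.astype(np.uint8),np.ones((5,5)))); P=pts(t,np.c_[u,v]); c=P.mean(0); n=np.linalg.svd(P-c)[2][2]; n*=np.sign(n[2])
print('face',m.sum(),c,n,np.arccos(n[2]),np.std((P-c)@n), np.degrees(np.arctan2(n[1],n[0])))
v,u=np.nonzero(m); Q=plane(t,np.c_[u,v],n,c); q=Q.mean(0)
y=np.cross([0,0,1],n);y/=np.linalg.norm(y); X=np.cross(y,n); 
L=np.c_[(Q-q)@X,(Q-q)@y]*1000; bx=cv2.minAreaRect(L.astype(np.float32)); print(q,X,y,bx)
print('side face');m=np.zeros(s['pixels'].shape[:2],bool);h2=cv2.cvtColor(s['pixels'],cv2.COLOR_RGB2HSV)
m[135:180,305:375]=(h2[135:180,305:375,2]>140)&(h2[135:180,305:375,1]<50); m=big(m); v,u=np.nonzero(cv2.erode(m.astype(np.uint8),np.ones((3,3)))); P=pts(s,np.c_[u,v]); c=P.mean(0); n2=np.linalg.svd(P-c)[2][2]; n2*=np.sign(n2[2]);print(m.sum(),c,n2,np.arccos(n2[2]))
v,u=np.nonzero(m);Q=plane(s,np.c_[u,v],n2,c);print(Q.mean(0))
for nm,uv in(('jar',(336,215)),('tub',(340,150)),('tape',(320,258))): print(nm,pts(t,[uv]))
```

```text
plate 656 [0.50831644 0.24214444 0.006     ] ((509.3413391113281, 242.02642822265625), (74.53297424316406, 91.75325775146484), 70.98759460449219)
rib [0.50668993 0.24067331 0.03      ] ((506.3154602050781, 240.85223388671875), (18.455373764038086, 49.22523498535156), 70.82350158691406)
plate 1028 [0.50609026 0.24956141 0.006     ] ((506.5570068359375, 247.99649047851562), (75.61882019042969, 92.95230102539062), 70.9533462524414)
rib [0.50538989 0.25437482 0.03      ] ((505.2281188964844, 253.91957092285156), (37.13100814819336, 59.439056396484375), 70.09209442138672)Traceback (most recent call last):
  File "<stdin>", line 23, in <module>
  File "<stdin>", line 8, in big
    return _wrapfunc(a, 'argmax', axis=axis, out=out, **kwds)
    return bound(*args, **kwds)
ValueError: attempt to get argmax of an empty sequence
```

View pics/crop.png

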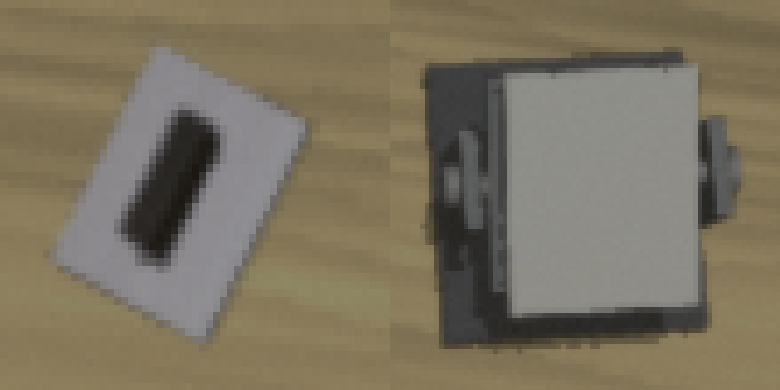

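The crop confirms the choice: a grey plate with a black rib, long axis mostly along world x. The face is light grey, so I need a lower threshold.

Run:
```python
from h import *
import pickle
t=pickle.load(open('top0.pkl','rb')); s=pickle.load(open('side0.pkl','rb'))
def big(m):
    n,l,st,_=cv2.connectedComponentsWithStats(m.astype(np.uint8)); return l==1+np.argmax(st[1:,4])
def face(d,win,th,e):
    y0,y1,x0,x1=win; hs=cv2.cvtColor(d['pixels'],cv2.COLOR_RGB2HSV)[y0:y1,x0:x1]
    m=np.zeros(d['pixels'].shape[:2],bool); m[y0:y1,x0:x1]=(hs[...,2]>th)&(hs[...,1]<45); m=big(m)
    v,u=np.nonzero(cv2.erode(m.astype(np.uint8),np.ones((e,e)))); P=pts(d,np.c_[u,v]); c=P.mean(0); n=np.linalg.svd(P-c,full_matrices=False)[2][2]; n*=np.sign(n[2])
    print('face',m.sum(),c,n,'slope',np.arccos(n[2]),np.std((P-c)@n), np.degrees(np.arctan2(n[1],n[0])))
    v,u=np.nonzero(m); Q=plane(d,np.c_[u,v],n,c)
    y=np.cross(n,[-n[0],-n[1],0]);y/=np.linalg.norm(y); X=np.cross(y,n); q=Q.mean(0)
    L=np.c_[(Q-q)@X,(Q-q)@y]*1000; bx=cv2.minAreaRect(L.astype(np.float32)); print(q,'X',X,'y',y,bx, q+X*bx[0][0]/1000+y*bx[0][1]/1000)
hs=cv2.cvtColor(s['pixels'],cv2.COLOR_RGB2HSV); print(hs[158,345],hs[200,360],t['pixels'][231,400])
face(t,(200,265,375,430),130,5); face(s,(135,180,305,375),130,5)
for nm,uv in(('jar',(336,215)),('tub',(340,137)),('tape',(320,258))): print(nm,pts(t,[uv]))
```

```text
[ 16  23 165] [60  5 54] [143 141 137]
face 1758 [ 0.49795858 -0.18378861  0.11668489] [-0.06154845 -0.97440494  0.21621009] slope 1.352865258418981 0.024195184109728967 -93.61429554732362
[ 1.35059978 -1.90188612 -7.38363085] X [0.01362978 0.21578006 0.97634686] y [-0.99801103  0.06303953  0.        ] ((-7316928.0, -953139.375), (16824588.0, 39294.875), 7.402630805969238) [  852.86607264 -1640.83448604 -7151.24332696]
face 804 [ 0.49774081 -0.17229241  0.11250034] [-0.30327426 -0.41313256  0.85868865] slope 0.5380909007536941 0.00738891695194379 -126.28182005735762
[ 0.50748823 -0.41991402 -0.00319283] X [0.50813539 0.69220274 0.5124976 ] y [-0.80611609  0.59175743  0.        ] ((-1239.888916015625, -863.1075439453125), (4639.486328125, 254.853515625), 32.62434387207031) [ 0.57322167 -1.78891883 -0.63863293]
jar [[ 0.52746985 -0.01192287  0.06288989]]
tub [[0.74877727 0.00272655 0.06165121]]
tape [[0.41131987 0.01661135 0.02720121]]
```

```bash
cat > face.py <<'E'
from h import *
def big(m):
    n,l,st,_=cv2.connectedComponentsWithStats(m.astype(np.uint8)); return l==1+np.argmax(st[1:,4])
def mask(d,win,th):
    y0,y1,x0,x1=win; hs=cv2.cvtColor(d['pixels'],cv2.COLOR_RGB2HSV)[y0:y1,x0:x1]
    m=np.zeros(d['pixels'].shape[:2],bool); m[y0:y1,x0:x1]=(hs[...,2]>th)&(hs[...,1]<45); return big(m)
def fit(P):
    k=np.ones(len(P),bool)
    A=np.c_[P[:,:2],np.ones(len(P))]
    from scipy.optimize import least_squares
    x=least_squares(lambda x:A@x-P[:,2],[0,0,np.median(P[:,2])],loss='soft_l1',f_scale=.002).x
    for _ in range(5):
        r=A@x-P[:,2]; k=abs(r)<.006; x=np.linalg.lstsq(A[k],P[k,2],rcond=None)[0]
    n=np.array([-x[0],-x[1],1]); n/=np.linalg.norm(n); c=P[k].mean(0); return n,c,k
def face(d,win,th,e):
    m=mask(d,win,th)
    v,u=np.nonzero(cv2.erode(m.astype(np.uint8),np.ones((e,e)))); z=d['range_z'][v,u]; P=pts(d,np.c_[u,v])[z>0]
    n,c,k=fit(P); print('n',n,'slope',np.arccos(n[2]),'in',k.sum(),len(k),'std',((P[k]-c)@n).std(),'az',np.degrees(np.arctan2(n[1],n[0])))
    y=np.cross(n,[-n[0],-n[1],0]);y/=np.linalg.norm(y); X=np.cross(y,n)
    v,u=np.nonzero(m); Q=plane(d,np.c_[u,v],n,c); q=Q.mean(0)
    L=np.c_[(Q-q)@X,(Q-q)@y]*1000; print('centre',q,'X',X,'y',y,cv2.minAreaRect(L.astype(np.float32)))
    # edge directions of quad
    ct=cv2.findContours(m.astype(np.uint8),0,1)[0][0]; h=cv2.convexHull(ct)
    ap=cv2.approxPolyDP(h,5,True)[:,0]; print(ap.tolist(), np.round(plane(d,ap,n,c),3).tolist())
E
python3 - <<'E'
from face import *
import pickle
t=pickle.load(open('top0.pkl','rb')); s=pickle.load(open('side0.pkl','rb'))
face(t,(200,265,375,430),130,7); face(s,(135,180,305,375),130,5)
E
```

```text
n [-0.34387412 -0.06332286  0.93687822] slope 0.3572037098427835 in 1249 1249 std 0.0016656029351881537 az -169.56613035005
centre [ 0.49912733 -0.18453596  0.11138033] X [0.92138656 0.16966915 0.34965582] y [-0.18110054  0.98346459  0.        ] ((-0.12905120849609375, 0.7506523132324219), (97.04275512695312, 119.00846099853516), 89.2619857788086)
[[422, 252], [385, 254], [384, 210], [422, 207]] [[0.454, -0.241, 0.091], [0.438, -0.147, 0.091], [0.543, -0.128, 0.131], [0.562, -0.222, 0.132]]
n [-0.34263028 -0.06274176  0.9373729 ] slope 0.35578625502055705 in 491 491 std 0.0008834907249513529 az -169.62308170161654
centre [ 0.49739956 -0.17697217  0.11008349] X [0.92204134 0.16884232 0.34832749] y [-0.1801229   0.98364411  0.        ] ((-0.08853530883789062, -1.8331222534179688), (120.82622528076172, 100.38298034667969), 0.13055242598056793)
[[315, 140], [359, 153], [365, 171], [319, 157]] [[0.559, -0.211, 0.13], [0.452, -0.233, 0.09], [0.436, -0.139, 0.09], [0.541, -0.122, 0.13]]
```

{"name": "drive_tool", "arguments": {
  "motion": [
    {"xyz": [0.563,-0.626,0.05],"rotation": [0,0,0.776],"grip": 0.0854},
    {"xyz": [0.563,-0.626,0.05],"rotation": [0,0,0.776],"grip": 0.0854},
    {"xyz": [0.563,-0.626,0.05],"rotation": [0,0,0.776],"grip": 0.0854},
    {"xyz": [0.563,-0.626,0.05],"rotation": [0,0,0.776],"grip": 0.0854},
    {"xyz": [0.563,-0.626,0.05],"rotation": [0,0,0.776],"grip": 0.0854},
    {"xyz": [0.563,-0.626,0.05],"rotation": [0,0,0.776],"grip": 0.0854},
    {"xyz": [0.563,-0.626,0.05],"rotation": [0,0,0.776],"grip": 0.0854},
    {"xyz": [0.563,-0.626,0.05],"rotation": [0,0,0.776],"grip": 0.0854},
    {"xyz": [0.563,-0.626,0.05],"rotation": [0,0,0.776],"grip": 0.0854},
    {"xyz": [0.563,-0.626,0.05],"rotation": [0,0,0.776],"grip": 0.0854},
    {"xyz": [0.563,-0.626,0.05],"rotation": [0,0,0.776],"grip": 0.0854},
    {"xyz": [0.563,-0.626,0.05],"rotation": [0,0,0.776],"grip": 0.0854},
    {"xyz": [0.563,-0.626,0.05],"rotation": [0,0,0.776],"grip": 0.0854},
    {"xyz": [0.563,-0.626,0.05],"rotation": [0,0,0.776],"grip": 0.0854},
    {"xyz": [0.563,-0.626,0.05],"rotation": [0,0,0.776],"grip": 0.0854},
    {"xyz": [0.563,-0.626,0.05],"rotation": [0,0,0.776],"grip": 0.0854},
    {"xyz": [0.563,-0.626,0.05],"rotation": [0,0,0.776],"grip": 0.0854},
    {"xyz": [0.563,-0.626,0.05],"rotation": [0,0,0.776],"grip": 0.0854},
    {"xyz": [0.563,-0.626,0.05],"rotation": [0,0,0.776],"grip": 0.0854},
    {"xyz": [0.563,-0.626,0.05],"rotation": [0,0,0.776],"grip": 0.0854}
  ]
}}

```text
time_s: 1.77
ee_pos: [0.5027, 0.2299, 0.1819]
ee_rot: [[0.946, -0.324, -0.0], [-0.324, -0.946, -0.0], [-0.0, 0.0, -1.0]]
force: [0.8, -0.2, -0.2]
gripper_width: 0.999
gripper_force: 0.0
```

{"name": "drive_tool", "arguments": {
  "motion": [
    {"xyz": [0,0,0.03],"rotation": [0,0,0],"grip": 0.0854},
    {"xyz": [0,0,0.06],"rotation": [0,0,0],"grip": 0.0854},
    {"xyz": [0,0,0.09],"rotation": [0,0,0],"grip": 0.0854},
    {"xyz": [0,0,0.115],"rotation": [0,0,0],"grip": 0.0854},
    {"xyz": [0,0,0.115],"rotation": [0,0,0],"grip": 0.0854},
    {"xyz": [0,0,0.115],"rotation": [0,0,0],"grip": 0.0854}
  ]
}}

```text
time_s: 2.27
ee_pos: [0.5018, 0.2272, 0.0663]
ee_rot: [[0.946, -0.324, -0.003], [-0.324, -0.946, -0.001], [-0.003, 0.002, -1.0]]
force: [-0.0, 0.7, 0.4]
gripper_width: 1.0
gripper_force: 0.0
```

Run:
```python
from h import *
print(env.get_state()['ee_pos'])
t=cam('top'); s=cam('side')
f=lambda im:cv2.resize(im,(400,400))[:,:,::-1]
cv2.imwrite('pics/pre.png',np.hstack([f(s['pixels'][250:350,270:370]),f(t['pixels'][165:265,195:295])]))
P=env.get_state()['ee_pos']; print(proj(s,[P]),proj(t,[P]))
```

```text
[0.50176582 0.22722927 0.06633057]
[[321.62899629 279.39417454]] [[245.46091476 212.29149328]]
```

View pics/pre.png

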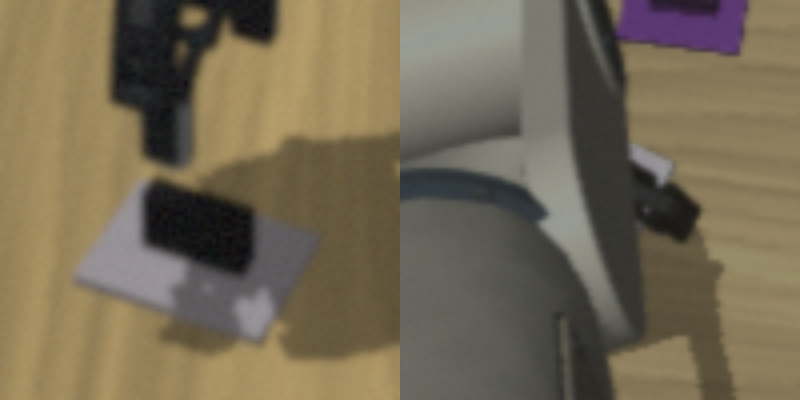

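The side crop shows the open fingers above the rib (rib centre about (320,305)). The arm is still about 18 mm short in tool y, so I'll correct that, go down and grip.

{"name": "drive_tool", "arguments": {
  "motion": [
    {"xyz": [-0.001,-0.018,0.0],"rotation": [0,0,0],"grip": 0.0854},
    {"xyz": [-0.001,-0.018,0.02],"rotation": [0,0,0],"grip": 0.0854},
    {"xyz": [-0.001,-0.018,0.04],"rotation": [0,0,0],"grip": 0.0854},
    {"xyz": [-0.001,-0.018,0.054],"rotation": [0,0,0],"grip": 0.0854},
    {"xyz": [-0.001,-0.018,0.054],"rotation": [0,0,0],"grip": 0.0854},
    {"xyz": [-0.001,-0.018,0.054],"rotation": [0,0,0],"grip": 0.0854}
  ]
}}

```text
time_s: 2.87
ee_pos: [0.5084, 0.2452, 0.0145]
ee_rot: [[0.946, -0.324, 0.001], [-0.324, -0.946, 0.0], [0.001, -0.001, -1.0]]
force: [-0.4, 0.0, 0.2]
gripper_width: 1.004
gripper_force: 0.0
```

{"name": "drive_tool", "arguments": {
  "motion": [
    {"xyz": [0,0,0.002],"rotation": [0,0,0],"grip": 0.05},
    {"xyz": [0,0,0.002],"rotation": [0,0,0],"grip": 0.03},
    {"xyz": [0,0,0.002],"rotation": [0,0,0],"grip": 0.015},
    {"xyz": [0,0,0.002],"rotation": [0,0,0],"grip": 0.0},
    {"xyz": [0,0,0.002],"rotation": [0,0,0],"grip": 0.0},
    {"xyz": [0,0,0.002],"rotation": [0,0,0],"grip": 0.0},
    {"xyz": [0,0,0.002],"rotation": [0,0,0],"grip": 0.0},
    {"xyz": [0,0,0.002],"rotation": [0,0,0],"grip": 0.0}
  ],
  "newtons": 70
}}

```text
time_s: 3.53
ee_pos: [0.5081, 0.2452, 0.0118]
ee_rot: [[0.946, -0.324, 0.001], [-0.324, -0.946, 0.0], [0.0, -0.001, -1.0]]
force: [-0.2, 0.5, 5.9]
gripper_width: 0.149
gripper_force: 69.2
```

```bash
cat > plan.py <<'E'
from h import *
from scipy.spatial.transform import Rotation as R
n=np.array([-.3432,-.063,.9372]); n/=np.linalg.norm(n)
y=np.cross(n,[-n[0],-n[1],0]); y/=np.linalg.norm(y); X=np.cross(y,n)
C=np.array([.498,-.181,.1107]); Rt=np.c_[X,-y,-n]
def go(tgt,Rg=Rt):
    s=env.get_state(); Rc=np.array(s['ee_rot']); p=np.array(s['ee_pos'])
    print('xyz',np.round(Rc.T@(tgt-p),4),'rot',np.round(R.from_matrix(Rc.T@Rg).as_rotvec(),4),'force n',np.array(s['force'])@n,s['force'],s['time_s'])
E
python3 -c "
from plan import *
go(C+n*.13)
go(C+n*.052)"
```

```text
xyz [ 0.0892  0.4285 -0.2209] rot [ 0.0908  0.348  -0.5064] force n 5.561394712219067 [-0.22743226  0.45252247  5.88148141] 3.5333
xyz [ 0.1129  0.4153 -0.1478] rot [ 0.0908  0.348  -0.5064] force n 5.561394712219067 [-0.22743226  0.45252247  5.88148141] 3.5333
```

{"name": "drive_tool", "arguments": {
  "motion": [
    {"xyz": [0,0,-0.03],"rotation": [0,0,0],"grip": 0.0},
    {"xyz": [0,0,-0.06],"rotation": [0,0,0],"grip": 0.0},
    {"xyz": [0,0,-0.1],"rotation": [0,0,0],"grip": 0.0},
    {"xyz": [0,0,-0.14],"rotation": [0,0,0],"grip": 0.0},
    {"xyz": [0,0,-0.18],"rotation": [0,0,0],"grip": 0.0},
    {"xyz": [0,0,-0.22],"rotation": [0,0,0],"grip": 0.0},
    {"xyz": [0,0,-0.22],"rotation": [0,0,0],"grip": 0.0}
  ]
}}

```text
time_s: 4.12
ee_pos: [0.5113, 0.2467, 0.2393]
ee_rot: [[0.946, -0.324, 0.011], [-0.324, -0.946, 0.005], [0.008, -0.008, -1.0]]
force: [1.6, 0.3, -2.1]
gripper_width: 0.148
gripper_force: 68.9
```

```bash
python3 -c "
from plan import *
print(env.get_state()['ee_pos'],env.get_state()['gripper_width'])
go(C+n*.13)"
```

```text
[0.51126594 0.24669813 0.23928573] 0.1483101189979726
xyz [0.0865 0.4311 0.004 ] rot [ 0.0854  0.3383 -0.5072] force n -2.589689709318379 [ 1.64009153  0.34424764 -2.13961906] 4.1167
```

{"name": "drive_tool", "arguments": {
  "motion": [
    {"xyz": [0.004,0.02,0],"rotation": [0.004,0.017,-0.025],"grip": 0.0},
    {"xyz": [0.01,0.05,0],"rotation": [0.01,0.04,-0.06],"grip": 0.0},
    {"xyz": [0.018,0.09,0],"rotation": [0.018,0.071,-0.107],"grip": 0.0},
    {"xyz": [0.026,0.13,0],"rotation": [0.026,0.102,-0.153],"grip": 0.0},
    {"xyz": [0.034,0.17,0],"rotation": [0.034,0.133,-0.2],"grip": 0.0},
    {"xyz": [0.042,0.21,0],"rotation": [0.042,0.165,-0.247],"grip": 0.0},
    {"xyz": [0.05,0.25,0],"rotation": [0.05,0.196,-0.294],"grip": 0.0},
    {"xyz": [0.058,0.29,0],"rotation": [0.058,0.228,-0.341],"grip": 0.0},
    {"xyz": [0.066,0.33,0],"rotation": [0.066,0.26,-0.388],"grip": 0.0},
    {"xyz": [0.074,0.37,0],"rotation": [0.074,0.291,-0.435],"grip": 0.0},
    {"xyz": [0.082,0.405,0],"rotation": [0.08,0.318,-0.477],"grip": 0.0},
    {"xyz": [0.086,0.425,0.002],"rotation": [0.085,0.335,-0.5],"grip": 0.0},
    {"xyz": [0.0865,0.431,0.004],"rotation": [0.085,0.338,-0.507],"grip": 0.0},
    {"xyz": [0.0865,0.431,0.004],"rotation": [0.085,0.338,-0.507],"grip": 0.0},
    {"xyz": [0.0865,0.431,0.004],"rotation": [0.085,0.338,-0.507],"grip": 0.0},
    {"xyz": [0.0865,0.431,0.004],"rotation": [0.085,0.338,-0.507],"grip": 0.0}
  ]
}}

```text
time_s: 5.45
ee_pos: [0.4496, -0.1899, 0.2269]
ee_rot: [[0.926, 0.18, 0.332], [0.171, -0.984, 0.059], [0.337, 0.002, -0.941]]
force: [-0.2, -0.3, -2.2]
gripper_width: 0.147
gripper_force: 69.0
```

```bash
python3 -c "
from plan import *
go(C+n*.13); go(C+n*.045)"
```

```text
xyz [ 0.0055 -0.     -0.004 ] rot [0.0023 0.0125 0.0006] force n -2.002083448036367 [-0.1647474  -0.26603445 -2.21455837] 5.45
xyz [ 0.0066 -0.0002  0.081 ] rot [0.0023 0.0125 0.0006] force n -2.002083448036367 [-0.1647474  -0.26603445 -2.21455837] 5.45
```

{"name": "drive_tool", "arguments": {
  "motion": [
    {"xyz": [0.004,0,0.02],"rotation": [0.002,0.0125,0],"grip": 0.0},
    {"xyz": [0.0066,0,0.045],"rotation": [0.002,0.0125,0],"grip": 0.0},
    {"xyz": [0.0066,0,0.07],"rotation": [0.002,0.0125,0],"grip": 0.0},
    {"xyz": [0.0066,0,0.081],"rotation": [0.002,0.0125,0],"grip": 0.0},
    {"xyz": [0.0066,0,0.081],"rotation": [0.002,0.0125,0],"grip": 0.0},
    {"xyz": [0.0066,0,0.081],"rotation": [0.002,0.0125,0],"grip": 0.0},
    {"xyz": [0.0066,0,0.081],"rotation": [0.002,0.0125,0],"grip": 0.0}
  ]
}}

```text
time_s: 6.03
ee_pos: [0.4834, -0.1842, 0.1541]
ee_rot: [[0.921, 0.183, 0.345], [0.172, -0.983, 0.062], [0.35, 0.002, -0.937]]
force: [0.6, 0.3, -1.6]
gripper_width: 0.15
gripper_force: 68.9
```

Run:
```python
from plan import *
import pickle
go(C+n*.045)
t=cam('top'); s=cam('side'); pickle.dump((t,s),open('hov.pkl','wb'))
f=lambda im:cv2.resize(im,(400,400))[:,:,::-1]
cv2.imwrite('pics/hov.png',np.hstack([f(s['pixels'][100:200,290:390]),f(t['pixels'][180:280,355:455])]))
```

```text
xyz [-0.0011 -0.0005  0.0009] rot [ 0.001  -0.0014  0.0025] force n -1.773055604796355 [ 0.62963906  0.32595549 -1.63947516] 6.0333
```

View pics/hov.png

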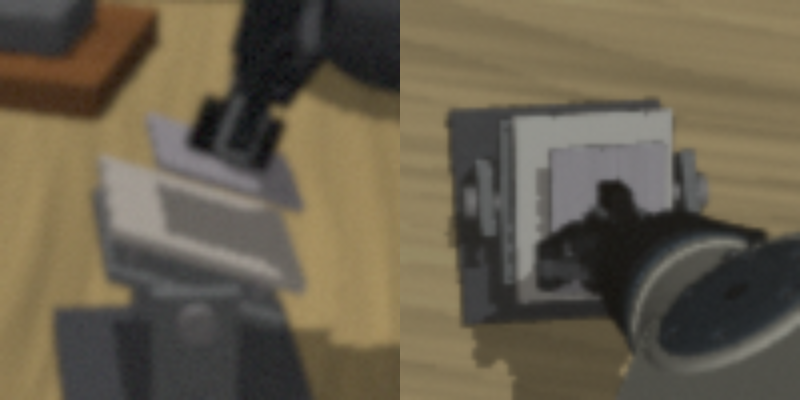

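The hover view shows the plate parallel above the face in both views. In the top view its up-slope corners are near (393,217) and (421,215). Next I measure plate against face in each camera.

```bash
cat > rel.py <<'E'
from plan import *
def coords(d,uv,h): 
    P=plane(d,uv,n,C+n*h)-C; return np.c_[P@X,P@y]*1000
def meas(d,win,h,kind):
    y0,y1,x0,x1=win; im=cv2.GaussianBlur(d['pixels'],(3,3),0).astype(int); m=np.zeros(im.shape[:2],np.uint8)
    q=im[y0:y1,x0:x1]; m[y0:y1,x0:x1]=(q[...,2]-q[...,0]>2)&(q.max(2)>95)
    nn,l,st,_=cv2.connectedComponentsWithStats(m); k=1+np.argmax(st[1:,4]); v,u=np.nonzero(l==k)
    L=coords(d,np.c_[u,v].astype(float),h); print(kind,len(L),'px bbox',u.min(),u.max(),v.min(),v.max())
    xb=np.round(L[:,0]/4)*4; yb=np.round(L[:,1]/4)*4
    print(' by X: y range',[(int(b),np.round([L[xb==b,1].min(),L[xb==b,1].max()],0).tolist()) for b in np.unique(xb) if (xb==b).sum()>3])
    print(' by y: X range',[(int(b),np.round([L[yb==b,0].min(),L[yb==b,0].max()],0).tolist()) for b in np.unique(yb) if (yb==b).sum()>3])
E
python3 - <<'E'
from rel import *
import pickle
t,s=pickle.load(open('hov.pkl','rb'))
meas(t,(205,260,385,430),.039,'top'); meas(s,(120,160,320,372),.039,'side')
t0=pickle.load(open('top0.pkl','rb')); s0=pickle.load(open('side0.pkl','rb'))
import face
for d,wn in((t0,(200,265,375,430)),(s0,(135,180,305,375))):
    v,u=np.nonzero(face.mask(d,wn,130)); L=coords(d,np.c_[u,v].astype(float),0)
    print('face lo/hi',np.percentile(L,[1,99],axis=0).round(1).tolist(),L.mean(0).round(1))
E
```

```text
Traceback (most recent call last):
  File "rel.py", line 7, in meas
    nn,l,st,_=cv2.connectedComponentsWithStats(m); k=1+np.argmax(st[1:,4]); v,u=np.nonzero(l==k)
                                                       ~~~~~~~~~^^^^^^^^^^
ValueError: attempt to get argmax of an empty sequence
```

Run:
```python
import pickle
t,s=pickle.load(open('hov.pkl','rb'))
print(t['pixels'][222,383:430].tolist()); print(s['pixels'][132:156,332].tolist())
```

```text
[[79, 79, 75], [137, 137, 131], [147, 147, 142], [149, 148, 142], [149, 149, 143], [146, 145, 140], [120, 118, 113], [111, 110, 104], [107, 105, 100], [90, 88, 87], [122, 120, 122], [128, 125, 129], [127, 124, 129], [129, 127, 130], [126, 125, 128], [128, 126, 130], [128, 125, 129], [127, 125, 129], [127, 125, 129], [125, 124, 127], [124, 123, 126], [125, 123, 127], [127, 124, 129], [127, 125, 128], [127, 125, 129], [130, 128, 132], [125, 123, 127], [128, 126, 130], [128, 127, 130], [127, 125, 128], [126, 124, 126], [126, 124, 127], [127, 125, 128], [127, 124, 128], [129, 127, 131], [129, 128, 131], [129, 127, 131], [129, 126, 130], [134, 132, 130], [139, 138, 133], [67, 66, 63], [43, 42, 40], [61, 62, 61], [98, 100, 100], [97, 99, 98], [99, 98, 93], [118, 107, 84]]
[[136, 131, 137], [137, 131, 135], [135, 131, 135], [134, 131, 137], [135, 130, 135], [136, 131, 137], [136, 129, 135], [137, 132, 136], [126, 124, 126], [116, 112, 114], [110, 103, 99], [130, 121, 110], [149, 140, 127], [155, 147, 137], [141, 137, 130], [118, 113, 108], [107, 101, 96], [104, 100, 94], [101, 98, 91], [101, 97, 90], [101, 97, 94], [106, 102, 97], [106, 102, 97], [108, 103, 98]]
```

Better criterion: B−G ≥ 1, which separates the lavender plate from the warm face.

```bash
sed -i 's/q\[...,2\]-q\[...,0\]>2/q[...,2]-q[...,1]>=1/' rel.py
python3 - <<'E'
from rel import *
import pickle
t,s=pickle.load(open('hov.pkl','rb'))
meas(t,(205,260,385,430),.039,'top'); meas(s,(120,160,320,372),.039,'side')
t0=pickle.load(open('top0.pkl','rb')); s0=pickle.load(open('side0.pkl','rb'))
import face
for d,wn in((t0,(200,265,375,430)),(s0,(135,180,305,375))):
    v,u=np.nonzero(face.mask(d,wn,130)); L=coords(d,np.c_[u,v].astype(float),0)
    print('face lo/hi',np.percentile(L,[1,99],axis=0).round(1).tolist(),L.mean(0).round(1))
E
```

```text
top 394 px bbox 393 420 216 236
 by X: y range [(0, [23.0, 30.0]), (4, [-33.0, 30.0]), (8, [-36.0, 30.0]), (12, [-36.0, 30.0]), (16, [-36.0, 30.0]), (20, [-36.0, 30.0]), (24, [-36.0, 30.0]), (28, [-36.0, 30.0]), (32, [-36.0, 30.0]), (36, [-36.0, 30.0]), (40, [-36.0, 29.0]), (44, [-36.0, 29.0])]
 by y: X range [(-36, [8.0, 42.0]), (-32, [5.0, 45.0]), (-28, [6.0, 45.0]), (-24, [6.0, 43.0]), (-20, [11.0, 43.0]), (-16, [21.0, 46.0]), (-12, [26.0, 44.0]), (-8, [26.0, 44.0]), (-4, [27.0, 44.0]), (0, [27.0, 44.0]), (4, [12.0, 45.0]), (8, [10.0, 45.0]), (12, [5.0, 45.0]), (16, [3.0, 45.0]), (20, [3.0, 45.0]), (24, [1.0, 46.0]), (28, [-1.0, 46.0]), (32, [-1.0, 14.0])]
side 165 px bbox 328 355 130 147
 by X: y range [(-16, [14.0, 32.0]), (-12, [11.0, 33.0]), (-8, [13.0, 31.0]), (-4, [11.0, 33.0]), (0, [8.0, 31.0]), (4, [6.0, 33.0]), (8, [4.0, 34.0]), (12, [6.0, 34.0]), (16, [3.0, 36.0]), (20, [-22.0, 33.0]), (24, [-24.0, 35.0]), (28, [-23.0, 33.0]), (32, [-27.0, 35.0]), (36, [-23.0, 34.0]), (40, [-27.0, 30.0])]
 by y: X range [(-24, [21.0, 36.0]), (-20, [24.0, 42.0]), (-16, [22.0, 40.0]), (-12, [25.0, 38.0]), (-8, [23.0, 40.0]), (-4, [23.0, 41.0]), (0, [21.0, 36.0]), (4, [9.0, 42.0]), (8, [-0.0, 40.0]), (12, [-17.0, 38.0]), (16, [-19.0, 40.0]), (20, [-21.0, 41.0]), (24, [-18.0, 39.0]), (28, [-20.0, 42.0]), (32, [-14.0, 40.0]), (36, [6.0, 38.0])]
face lo/hi [[-57.8, -51.7], [57.9, 44.0]] [ 0.6 -3.8]
face lo/hi [[-58.8, -44.8], [58.0, 52.9]] [0.4 5.6]
```

{"name": "drive_tool", "arguments": {
  "motion": [
    {"xyz": [-0.001,0,0.01],"rotation": [0.001,-0.001,0.002],"grip": 0.0},
    {"xyz": [-0.001,0,0.019],"rotation": [0.001,-0.001,0.002],"grip": 0.0},
    {"xyz": [-0.001,0,0.024],"rotation": [0.001,-0.001,0.002],"grip": 0.0},
    {"xyz": [-0.001,0,0.026],"rotation": [0.001,-0.001,0.002],"grip": 0.0},
    {"xyz": [-0.001,0,0.026],"rotation": [0.001,-0.001,0.002],"grip": 0.0},
    {"xyz": [-0.001,0,0.026],"rotation": [0.001,-0.001,0.002],"grip": 0.0}
  ]
}}

```text
time_s: 6.63
ee_pos: [0.4908, -0.1834, 0.1282]
ee_rot: [[0.922, 0.179, 0.342], [0.168, -0.984, 0.063], [0.348, -0.001, -0.937]]
force: [-0.5, -0.2, -3.0]
gripper_width: 0.149
gripper_force: 69.0
```

Run:
```python
from rel import *
import pickle
go(C+n*.019)
t=cam('top'); s=cam('side'); pickle.dump((t,s),open('hov2.pkl','wb'))
f=lambda im:cv2.resize(im,(400,400))[:,:,::-1]
cv2.imwrite('pics/hov2.png',np.hstack([f(s['pixels'][110:190,300:380]),f(t['pixels'][190:270,365:445])]))
meas(t,(205,260,385,430),.013,'top')
```

```text
xyz [ 0.0009 -0.0011  0.0001] rot [-0.0003  0.0007 -0.0013] force n -2.65700055631423 [-0.50230486 -0.17291203 -3.03074762] 6.6333
top 364 px bbox 391 418 215 234
 by X: y range [(0, [23.0, 30.0]), (4, [-33.0, 30.0]), (8, [-38.0, 30.0]), (12, [-35.0, 30.0]), (16, [-36.0, 30.0]), (20, [-36.0, 30.0]), (24, [-36.0, 29.0]), (28, [-36.0, 29.0]), (32, [-38.0, 29.0]), (36, [-38.0, 29.0]), (40, [-36.0, 29.0]), (44, [-36.0, 26.0])]
 by y: X range [(-36, [7.0, 42.0]), (-32, [4.0, 43.0]), (-28, [5.0, 43.0]), (-24, [5.0, 43.0]), (-20, [10.0, 43.0]), (-16, [18.0, 43.0]), (-12, [23.0, 41.0]), (-8, [26.0, 41.0]), (-4, [26.0, 42.0]), (0, [24.0, 42.0]), (4, [12.0, 42.0]), (8, [7.0, 42.0]), (12, [4.0, 42.0]), (16, [2.0, 43.0]), (20, [2.0, 43.0]), (24, [-0.0, 43.0]), (28, [-2.0, 43.0])]
```

View pics/hov2.png

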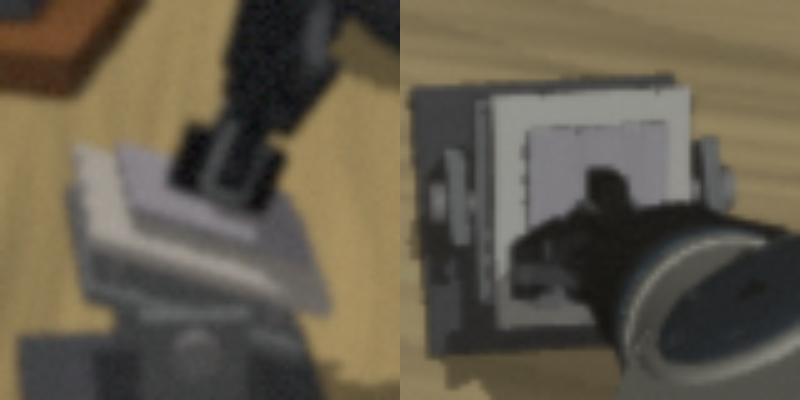

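The plate sits square about 7 mm above the face, with top-view edges at about px 391–418. It is off by 1 mm or less, so I'll correct that and approach slowly.

{"name": "drive_tool", "arguments": {
  "motion": [
    {"xyz": [0.001,-0.001,0.0015],"rotation": [0,0.0007,-0.001],"grip": 0.0},
    {"xyz": [0.001,-0.001,0.003],"rotation": [0,0.0007,-0.001],"grip": 0.0},
    {"xyz": [0.001,-0.001,0.004],"rotation": [0,0.0007,-0.001],"grip": 0.0},
    {"xyz": [0.001,-0.001,0.0045],"rotation": [0,0.0007,-0.001],"grip": 0.0},
    {"xyz": [0.001,-0.001,0.0045],"rotation": [0,0.0007,-0.001],"grip": 0.0}
  ]
}}

```text
time_s: 7.15
ee_pos: [0.4932, -0.182, 0.1246]
ee_rot: [[0.922, 0.181, 0.344], [0.169, -0.984, 0.063], [0.349, 0.0, -0.937]]
force: [-0.2, 0.9, -2.3]
gripper_width: 0.151
gripper_force: 69.0
```

{"name": "drive_tool", "arguments": {
  "motion": [
    {"xyz": [0,0,0.0005],"rotation": [0,0,0],"grip": 0.0},
    {"xyz": [0,0,0.001],"rotation": [0,0,0],"grip": 0.0},
    {"xyz": [0,0,0.001],"rotation": [0,0,0],"grip": 0.0}
  ]
}}

```text
time_s: 7.4
ee_pos: [0.4935, -0.182, 0.1237]
ee_rot: [[0.922, 0.18, 0.344], [0.169, -0.984, 0.063], [0.349, 0.0, -0.937]]
force: [-0.5, -0.4, -2.1]
gripper_width: 0.15
gripper_force: 69.0
```

{"name": "drive_tool", "arguments": {
  "motion": [
    {"xyz": [0,0,0.0005],"rotation": [0,0,0],"grip": 0.0},
    {"xyz": [0,0,0.001],"rotation": [0,0,0],"grip": 0.0},
    {"xyz": [0,0,0.001],"rotation": [0,0,0],"grip": 0.0}
  ]
}}

```text
time_s: 7.65
ee_pos: [0.4939, -0.1819, 0.1227]
ee_rot: [[0.922, 0.18, 0.344], [0.169, -0.984, 0.063], [0.349, 0.0, -0.937]]
force: [0.0, 0.3, -2.1]
gripper_width: 0.15
gripper_force: 69.0
```

```bash
python3 -c "
from plan import *
go(C+n*.0118)"
```

```text
xyz [-0.0002 -0.0001  0.0009] rot [ 0.0001 -0.0004 -0.0001] force n -1.9955350697089647 [ 0.01101092  0.29678612 -2.105375  ] 7.65
```

{"name": "drive_tool", "arguments": {
  "motion": [
    {"xyz": [0,0,0.0005],"rotation": [0,0,0],"grip": 0.0},
    {"xyz": [0,0,0.001],"rotation": [0,0,0],"grip": 0.0},
    {"xyz": [0,0,0.001],"rotation": [0,0,0],"grip": 0.0}
  ]
}}

```text
time_s: 7.9
ee_pos: [0.4942, -0.1818, 0.1218]
ee_rot: [[0.922, 0.18, 0.344], [0.169, -0.984, 0.063], [0.349, 0.0, -0.937]]
force: [0.7, -0.5, -1.2]
gripper_width: 0.151
gripper_force: 69.0
```

{"name": "drive_tool", "arguments": {
  "motion": [
    {"xyz": [0,0,0.0005],"rotation": [0,0,0],"grip": 0.0},
    {"xyz": [0,0,0.001],"rotation": [0,0,0],"grip": 0.0},
    {"xyz": [0,0,0.001],"rotation": [0,0,0],"grip": 0.0}
  ]
}}

```text
time_s: 8.15
ee_pos: [0.4946, -0.1818, 0.121]
ee_rot: [[0.922, 0.181, 0.344], [0.169, -0.984, 0.063], [0.349, 0.0, -0.937]]
force: [-2.7, 1.0, 2.7]
gripper_width: 0.151
gripper_force: 69.7
```

{"name": "drive_tool", "arguments": {
  "motion": [
    {"xyz": [0,0,0.0005],"rotation": [0,0,0],"grip": 0.0},
    {"xyz": [0,0,0.001],"rotation": [0,0,0],"grip": 0.0},
    {"xyz": [0,0,0.001],"rotation": [0,0,0],"grip": 0.0}
  ]
}}

```text
time_s: 8.4
ee_pos: [0.495, -0.1817, 0.1201]
ee_rot: [[0.922, 0.18, 0.344], [0.169, -0.984, 0.063], [0.35, 0.0, -0.937]]
force: [-3.4, 0.5, 3.0]
gripper_width: 0.154
gripper_force: 69.8
```

{"name": "drive_tool", "arguments": {
  "motion": [
    {"xyz": [0,0,0.0005],"rotation": [0,0,0],"grip": 0.0},
    {"xyz": [0,0,0.001],"rotation": [0,0,0],"grip": 0.0},
    {"xyz": [0,0,0.001],"rotation": [0,0,0],"grip": 0.0}
  ]
}}

```text
time_s: 8.65
ee_pos: [0.4953, -0.1817, 0.1191]
ee_rot: [[0.922, 0.18, 0.344], [0.169, -0.984, 0.063], [0.349, 0.0, -0.937]]
force: [-3.8, 1.6, 4.2]
gripper_width: 0.151
gripper_force: 70.0
```

{"name": "drive_tool", "arguments": {
  "motion": [
    {"xyz": [0,0,0.0005],"rotation": [0,0,0],"grip": 0.0},
    {"xyz": [0,0,0.001],"rotation": [0,0,0],"grip": 0.0},
    {"xyz": [0,0,0.0015],"rotation": [0,0,0],"grip": 0.0},
    {"xyz": [0,0,0.002],"rotation": [0,0,0],"grip": 0.0},
    {"xyz": [0,0,0.002],"rotation": [0,0,0],"grip": 0.0}
  ]
}}

```text
time_s: 9.07
ee_pos: [0.496, -0.1815, 0.1172]
ee_rot: [[0.922, 0.18, 0.344], [0.169, -0.984, 0.063], [0.349, 0.0, -0.937]]
force: [-3.9, 1.0, 6.2]
gripper_width: 0.149
gripper_force: 70.3
```

{"name": "drive_tool", "arguments": {
  "motion": [
    {"xyz": [0,0,0.0005],"rotation": [0,0,0],"grip": 0.0},
    {"xyz": [0,0,0.001],"rotation": [0,0,0],"grip": 0.0},
    {"xyz": [0,0,0.001],"rotation": [0,0,0],"grip": 0.0},
    {"xyz": [0,0,0.001],"rotation": [0,0,0],"grip": 0.0}
  ]
}}

```text
time_s: 9.4
ee_pos: [0.4963, -0.1815, 0.1163]
ee_rot: [[0.922, 0.181, 0.344], [0.169, -0.984, 0.063], [0.349, 0.0, -0.937]]
force: [-4.6, -0.3, 6.6]
gripper_width: 0.144
gripper_force: 70.4
```

Run:
```python
from rel import *
F=[];M=[]
for i in range(8):
    t=cam('top'); q=env.get_state(); F.append(q['force']); M.append(q['moment'])
s=cam('side'); F=np.mean(F,0); print('F',F,'n',F@n,'X',F@X,'y',F@y,'M',np.mean(M,0)); go(C)
f=lambda im:cv2.resize(im,(400,400))[:,:,::-1]
cv2.imwrite('pics/end.png',np.hstack([f(s['pixels'][110:190,300:380]),f(t['pixels'][190:270,365:445])]))
meas(t,(205,260,385,430),0,'top')
import face
v,u=np.nonzero(face.mask(t,(200,265,375,430),100)); print(u.min(),u.max(),v.min(),v.max())
```

```text
F [-5.07749006  0.76303433  6.93024539] n 8.189143722985854 X -2.1329989794040776 y 1.6672337232272878 M [0.03596407 0.52592721 0.05091944]
xyz [-0.0003 -0.0002  0.0059] rot [ 0.0001 -0.0006 -0.    ] force n 8.297977501439181 [-5.50191221  2.04333233  6.97701903] 9.85
top 350 px bbox 390 416 214 232
 by X: y range [(4, [15.0, 30.0]), (8, [-34.0, 30.0]), (12, [-34.0, 30.0]), (16, [-34.0, 30.0]), (20, [-37.0, 30.0]), (24, [-37.0, 29.0]), (28, [-37.0, 29.0]), (32, [-37.0, 29.0]), (36, [-37.0, 29.0]), (40, [-37.0, 29.0]), (44, [-37.0, 29.0])]
 by y: X range [(-36, [19.0, 43.0]), (-32, [7.0, 43.0]), (-28, [7.0, 43.0]), (-24, [7.0, 43.0]), (-20, [10.0, 43.0]), (-16, [20.0, 44.0]), (-12, [23.0, 44.0]), (-8, [26.0, 44.0]), (-4, [26.0, 44.0]), (0, [27.0, 45.0]), (4, [24.0, 45.0]), (8, [9.0, 42.0]), (12, [7.0, 45.0]), (16, [4.0, 43.0]), (20, [5.0, 43.0]), (24, [2.0, 43.0]), (28, [-0.0, 44.0])]
383 422 207 241
```

View pics/end.png

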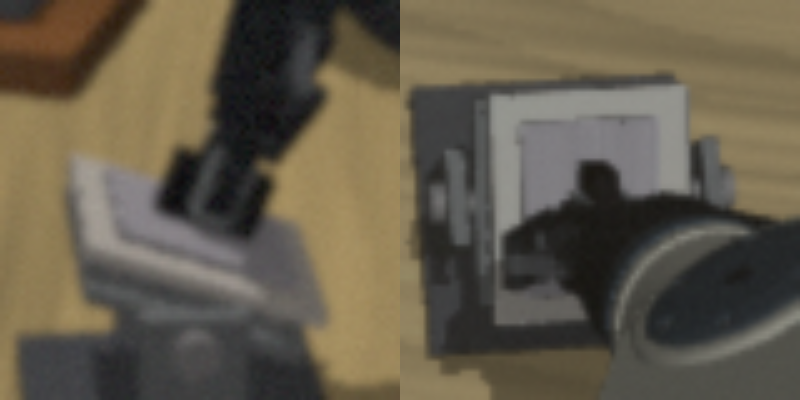

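The final view shows the plate flush on the face, with equal side margins in the top view (about 6 px left and right). The contact force is about 10.2 N, which is half travel. I'm handing it in.

```bash
python3 -c "
from rig import env
print(env.finish_job())"
```

```text
the job is handed in; nothing more can be done
None
```

I handed the job in with the caul plate still gripped and pressed on the sloped face, centred to about 1 mm and square in the camera views, at about 10 N (roughly half the spring travel); no result came back.

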